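# Latch the bearing pen's gate open

## Task

Open the gate of the small bearing pen and latch it open: lift the latch bar by its upright handle over its catch, swing the gate open so that the bar rides along the curved rail, and let the bar drop by its own weight into the rail's notch, fully down, then leave it. Work gently: never force the bar against the catch, the rail or the sides of the notch, and leave the tools and bearings where they lie.

Things in the scene. Friction and masses are not known exactly. Their poses are not given: they have to be found in the camera images.
- guard: The fixed pen: aluminium floor plate (235x175x5 mm), wire fence 94 mm high on three sides, hinge post, catch and curved rail. Its origin is at table level on the gate's upright hinge axis; x points along the shut gate from hinge to catch, y into the pen. The gate swings out to the -y side (clockwise from above)
- catch (a point): middle of the catch's slot, level with the top of its lip: 206 mm from the hinge axis, 128 mm above the table. The shut bar lies between a back jaw (pen side, top 140 mm above the table) and the lip (6 mm thick); its underside must rise 20 mm to pass the lip; axes as guard
- rail (a point): on top of the curved steel rail at gate angle 0.3. The flat rail is centred on the hinge axis (186 to 213 mm from it), top 122 mm above the table. It runs from the lip past the gate's stop and has one notch, about 14 mm wide and over 14 mm deep, in an adjustable part set anew each time: at a gate angle from 0.77 to 1.13 rad, not measured; see it or feel for it. A free bar drops in if it comes slowly (20 mm/s)
- gate_hinge (a point): point on the gate's upright hinge axis, 113 mm above the table (the height of the bar's axis when down); axes as guard
- gate_swing (a joint): gate angle, rad: 0 shut, grows as it opens (clockwise from above), stop at 1.45. The gate (178 mm from hinge to edge, top 108 mm above the table) swings with under 1 N at the handle and stays where it is left
- bar_lift (a joint): angle of the latch bar on the gate, rad: 0 fully down on its rest (level; in the catch or in the notch), grows as the free end rises, up to 0.5. It reads about 0.085 when the bar rides on the rail; over 0.12 clears the catch's lip. The bar falls by its own weight, about 1.5 N at the handle; let it down on to the rail rather than dropping it from high up
- latch_bar: The latch bar: round steel rod, 10 mm thick, along the top of the gate. Origin on its pivot, 30 mm from the hinge axis and 113 mm above the table; x along the rod to its free end (188 mm from the pivot), which lies in the catch; z up when the bar is down
- bar_grip (a point): grasp point of the bar's upright round handle (black, 14 mm thick, reaching from the rod's top, 118 mm above the table, to 170 mm): on the handle's axis, 165 mm from the hinge axis, 149 mm above the table when the bar is down; axes as latch_bar. Nothing stands within 60 mm beside it above 140 mm
- bar_tip (a point): on the rod's axis at its free end, 213 mm from the hinge axis
- marker: marker pen, 137 mm long, lying on the table at the left; origin at the centre of its underside; leave it alone
- race_b_01: ball bearing, 29 mm across, 10 mm high, lying loose in the pen; origin at the centre of its underside; leave it alone

How it is judged:
On the way, in this order (a step that is already met when the one before it is completed fails the run):
1. the bar is lifted clear of its catch while the gate is still shut (value of joint bar_lift above 0.115 rad and value of joint gate_swing below 0.08 rad), for 0.05 s.
2. the gate is swung out with the bar above the rail (value of joint gate_swing above 0.4 rad and value of joint bar_lift above 0.05 rad), for 0.05 s.
At the end, for the whole second after the job is handed in: The gate stands open (more than 0.65 rad) with the bar fully down in the rail's notch (bar angle under 0.025 rad), all at rest and released (value of joint gate_swing above 0.65 rad and value of joint bar_lift below 0.025 rad and velocity of joint gate_swing between -0.1 and 0.1 rad/s and velocity of joint bar_lift between -0.1 and 0.1 rad/s); the robot touches nothing.
It fails at once if the bar is forced against the catch, the rail or the notch with more than 20 N (contact force between latch_bar and guard above 20 N).
It fails at once if the marker or the bearing in the pen is moved more than 20 mm (distance of any of marker, race_b_01 from where it was at the start of the episode above 0.02 m).
It also fails if it takes over 64 s, if anything falls off the work surface, if the arm or the gripper's body presses on something with over 40 N, if the wrist force passes 120 N, or if a joint passes its speed limit or range.

## Robot

A 6-joint arm with a two-finger parallel gripper is mounted at the origin on a cart in front of the work surface, level with it; the furniture and walls round the work are solid. World frame = base frame: x ahead of the robot, y to its left, z up, the work surface at z = 0. Lengths are in m, angles in rad, forces in N, time in s.
With the tool pointing down it reaches from about 0.25 to 0.775 m from the base axis. Payload 4 kg.
Tool frame: the origin (TCP) lies midway between the tips of the shut fingers; the grasp point (between the pads) lies 19 mm behind it; z points along the fingers, x is the direction in which the jaws open and shut, and the axes are right-handed (so a half turn about z gives the same grasp; the last joint's range is limited). The gripper opens to 94 mm and grips with 3 to 60 N. Pads are 16 mm wide; open, the fingers measure 119 mm over their backs; the gripper's body (75 mm by 177 mm) begins 78 mm behind the grasp point.
Start: joints at [-0.103, 0.087, 1.371, -0, 1.684, -0.103], TCP at [0.55, -0, 0.206] pointing down, gripper open.
Joint ranges: [-3.1, 3.1], [-0.76, 2.03], [0.27, 2.55], [-1.08, 4.22], [0.17, 2.65], [-2.57, 2.57]. Speed limits (rad/s): [2.79, 2.79, 3.14, 3.14, 3.14, 3.14].

## Interface

Orientations are given as [roll, pitch, yaw] about the fixed x, y, z axes, in that order (R = Rz(yaw) Ry(pitch) Rx(roll)).
In Python, from bench import robot, eyes, close_job gives the robot as it stands.
- The arm moves only by the shell command python3 -m jog 'ROWS'. ROWS is JSON, a list of rows, each a list of 3 entries, a list of its own where there are three numbers: the turn, a rotation vector about the tool's x, y, z in degrees, then the shift along the tool's x, y, z in mm, then the closure, from -1 (fully open) to 1 (shut). In form: [[[wx, wy, wz], [x, y, z], claw], ...]. A call has 1 to 5 rows; each row is the pose to reach, as a shift and turn from the pose commanded when the call began, along the tool's axes at that moment; what a row does not reach only later rows make up. A row lasts 1/10 s, in which the tool goes at most 50 mm and 8.59 degrees, less where a joint would pass 70% of its speed; a pose out of reach is approached as far as the arm can. A call with a gripper value outside its range is refused whole. The fingers move at their own pace and stop on an object; the grip force is fixed at half the most. Time passes only in rows, so rows that repeat a pose let the fingers close. It gives the time, the measured TCP pose, the force and the opening at its end, in the units of the state.
- robot.get_obs(): the state, without advancing time (a new reading comes with each control period).
- eyes.snapshot(name): name is "scene" or "side" or "wrist"; returns (picture, depth): 400x640x3 uint8, red, green, blue; 400x640 float32, m along the optical axis (not along the pixel's ray), 0 where there is no reading.
- eyes.camera_params(name): a dict with "mtx" (3x3 intrinsics, pixels), "world_to_cam" (4x4, takes a point from world to camera coordinates). Camera axes: x right, y up, looking along -z (the intrinsics and any distortion apply to the point x, -y, -z); pixel columns grow to the right and rows downward; lengths in m; the calibration is good to about 2 mm. A picture is of the moment at which its call begins: read the wrist's pose just before it. camera_params takes no time and is no camera call; for the wrist camera it gives the pose at the moment of the call.
- close_job(): hands the job in, once; it reports no verdict.
The state is a dict: "time": time; "joint_positions": joint angles; "qvel": joint speeds; "joint_torque": joint torques, N m; "tool_pos": TCP position; "ee_rot": TCP orientation; "wrist_force": force on the tool from outside, world axes, zero at the start; "wrist_torque": the same for the moment, N m; "width": finger opening in m.
Only numpy, scipy, OpenCV 4.12 (cv2) and the standard library are available. Lean on these libraries where they do the work, as an engineer would, in place of code of your own. Each camera call takes 0.05 s, during which the arm holds its last target. There are 200 camera calls.

## Working session

There is one attempt and no reset: what is moved stays moved. The work goes in short steps, Python scripts to look and compute and a shell command to move; the robot and the scene stay as the last step left them, time stands still between calls to the robot, and variables do not carry over. Pictures are saved under pics/ and viewed, about 8 in all and at most 12, crops included, and the job is handed in when it is done.

```bash
mkdir -p pics; cat > h.py <<'E'
import numpy as np, cv2
from bench import robot, eyes
def snap(n,f):
    p=eyes.camera_params(n); im,d=eyes.snapshot(n); cv2.imwrite('pics/'+f,im[:,:,::-1]); np.savez('pics/'+f[:-4],d=d,K=p['mtx'],T=p['world_to_cam']); return im,d,p
def cloud(f):
    z=np.load('pics/'+f+'.npz'); d=z['d'];K=z['K'];v,u=np.indices(d.shape)
    c=np.stack([(u-K[0,2])/K[0,0]*d,-(v-K[1,2])/K[1,1]*d,-d,np.ones_like(d)],-1)
    w=(c@np.linalg.inv(z['T']).T)[...,:3]; w[d==0]=np.nan; return w
def proj(f,P):
    z=np.load('pics/'+f+'.npz'); c=z['T']@np.append(P,1); q=z['K']@[c[0],-c[1],-c[2]]; return q[:2]/q[2]
E
python3 - <<'E'
from h import *
snap('scene','s1.png');snap('side','d1.png');_,_,p=snap('wrist','w1.png')
print(p.keys()); o=robot.get_obs(); print(o['time'],o['tool_pos'],o['ee_rot'],o['wrist_force'])
E
```

```text
dict_keys(['mtx', 'world_to_cam'])
0.15 [5.49593509e-01 2.88551212e-05 2.04602723e-01] [-3.14144268e+00  1.62959348e-03 -2.96234876e-06] [ 0.03166524 -0.10359195  0.08902902]
```

View pics/s1.png

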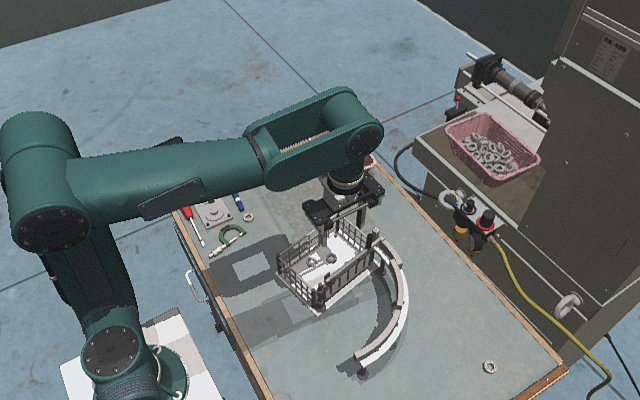

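View pics/w1.png

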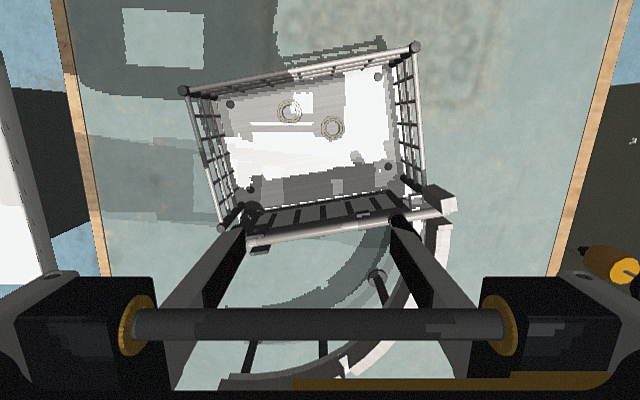

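The scene view shows the pen, with the rail curving from about (375,245) to (360,360). In the wrist view the gate runs from the hinge near (250,215) to the catch at (440,200), and the rail goes down toward -y. I'll fit these from the depth next.

```bash
python3 - <<'E'
from h import *
from scipy.optimize import least_squares
W=[cloud(f).reshape(-1,3) for f in('s1','d1','w1')]
for n,w in zip('sdw',W):
    m=(w[:,2]>.117)&(w[:,2]<.127)&(w[:,0]>.3)&(w[:,0]<.85)&(abs(w[:,1])<.4); print(n,m.sum(),np.nanmin(w[m],0),np.nanmax(w[m],0))
# top-down map of heights 0.10-0.18
P=np.concatenate(W); P=P[~np.isnan(P[:,0])]
m=(P[:,2]>.085)&(P[:,2]<.18)&(P[:,0]>.35)&(P[:,0]<.8)&(P[:,1]>-.35)&(P[:,1]<.2);P=P[m]
P=P[np.argsort(P[:,2])]
img=np.zeros((550,450,3),np.uint8)
col=cv2.applyColorMap(np.clip((P[:,2]-.085)/.095*255,0,255).astype(np.uint8)[:,None],cv2.COLORMAP_JET)[:,0]
img[((.2-P[:,1])*1000).astype(int),((P[:,0]-.35)*1000).astype(int)]=col
img=cv2.dilate(img,np.ones((2,2)))
for k in range(0,450,50): cv2.putText(img,str(350+k),(k,10),0,.3,(255,255,255));
for k in range(0,550,50): cv2.putText(img,str(200-k),(0,k+4),0,.3,(255,255,255)); 
d=cv2.resize(cv2.imread('pics/d1.png'),None,fx=.55,fy=.55)
cv2.imwrite('pics/top.png',np.hstack([img,np.pad(d,((0,550-d.shape[0]),(0,0),(0,0)))])[:, :800])
E
```

```text
s 1083 [ 0.42951506 -0.2448973   0.11702143] [0.84502543 0.00762818 0.12698765]
d 442 [ 0.43175872 -0.24864328  0.11700745] [0.84322446 0.01336753 0.12678362]
w 2860 [ 0.48156667 -0.2027387   0.11700002] [0.67653489 0.01240094 0.12696494]
```

View pics/top.png

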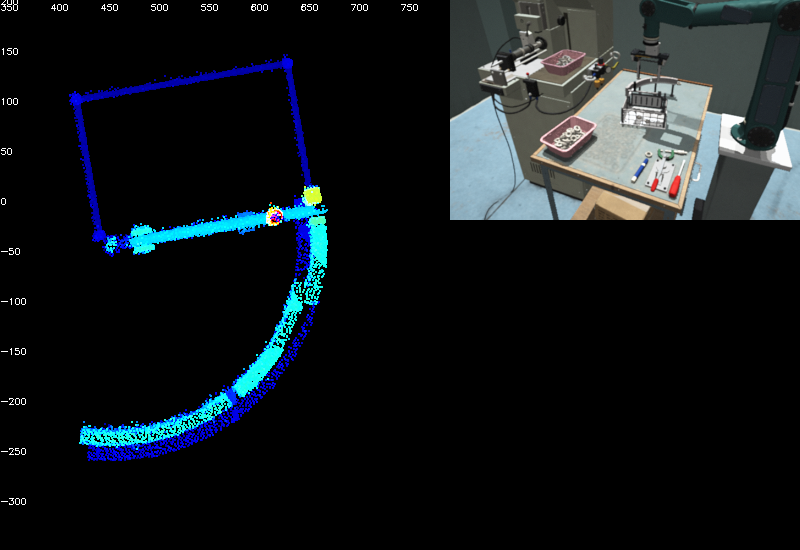

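The top map (1 px = 1 mm, axes labelled) shows the hinge near (452,-43), the handle near (615,-14) and the notch as a dark gap near (570,-195). Next I'll fit exact values.

```bash
cat > fit.py <<'E'
from h import *
from scipy.optimize import least_squares
P=np.concatenate([cloud(f).reshape(-1,3) for f in('s1','d1','w1')]); P=P[~np.isnan(P[:,0])]
P=P[(P[:,0]>.4)&(P[:,0]<.7)&(P[:,1]>-.27)&(P[:,1]<.15)]
h=P[(P[:,2]>.145)&(P[:,2]<.18)&(np.hypot(P[:,0]-.615,P[:,1]+.014)<.02)]
print('handle',len(h),h.mean(0),(h.min(0)+h.max(0))/2,np.ptp(h,axis=0),h[:,2].max())
rod=P[(P[:,2]>.11)&(P[:,2]<.122)&(P[:,0]>.5)&(P[:,0]<.60)&(abs(P[:,1]+.043-(P[:,0]-.452)*.17)<.02)]
vx,vy,x0,y0=cv2.fitLine(rod[:,:2].astype(np.float32),cv2.DIST_HUBER,0,1e-4,1e-4).ravel(); a=np.arctan(vy/vx)
hc=h[h[:,2]<.168].mean(0)[:2]; n=np.array([-np.sin(a),np.cos(a)]); u=np.array([np.cos(a),np.sin(a)])
hc2=hc-n*((hc-[x0,y0])@n)
print('rod angle',a,'handle off line',(hc-[x0,y0])@n,'hinge est',hc2-.165*u)
r=P[(P[:,2]>.119)&(P[:,2]<.125)]; H0=hc2-.165*u; rr=np.hypot(*(r[:,:2]-H0).T); th=np.arctan2(*(r[:,:2]-H0).T[::-1])
q=(rr>.18)&(rr<.22)&(a-th>.15); print('rail r pct',np.percentile(rr[q],[2,50,98]))
A=(P[:,:2]-H0); rr=np.hypot(*A.T); t=a-np.arctan2(A[:,1],A[:,0]); ok=(rr>.188)&(rr<.211)
for b in np.arange(.05,1.5,.02):
    s=P[ok&(t>=b)&(t<b+.02)&(P[:,2]>.07)]; 
    if b<.3 or .7<b<1.2: print('%.2f'%b,len(s),(s[:,2]>.119).sum(),((s[:,2]<.115)).sum())
E
python3 fit.py
```

```text
handle 215 [ 0.62420952 -0.01331745  0.15833235] [ 0.62409772 -0.01377483  0.15902185] [0.01507128 0.02176794 0.02757973] 0.1728117160002497
rod angle 0.167294 handle off line 0.0028487286064884866 hinge est [ 0.46175075 -0.04310947]
rail r pct [0.18663339 0.19539673 0.213274  ]
0.05 116 79 33
0.07 107 29 71
0.09 151 52 91
0.11 155 56 92
0.13 128 51 73
0.15 127 57 63
0.17 123 55 61
0.19 115 55 52
0.21 74 47 24
0.23 44 24 18
0.25 32 14 17
0.27 21 8 10
0.29 26 8 16
0.71 18 10 8
0.73 35 29 4
0.75 49 39 8
0.77 60 52 7
0.79 67 53 10
0.81 65 49 10
0.83 72 45 19
0.85 85 55 22
0.87 83 49 27
0.89 93 53 33
0.91 105 52 46
0.93 97 49 40
0.95 103 51 45
0.97 102 48 47
0.99 107 48 53
1.01 126 54 65
1.03 71 7 62
1.05 61 0 61
1.07 68 0 68
1.09 162 19 126
1.11 100 23 67
1.13 88 12 66
1.15 69 10 51
1.17 85 12 66
1.19 80 13 66
```

```bash
python3 -m jog '[[[0,0,-8],[30,6,0],-1],[[0,0,-16],[60,12,0],-1],[[0,0,-24],[74,14.5,0],-1],[[0,0,-32],[74,14.5,0],-1],[[0,0,-40],[74,14.5,0],-1]]'
python3 -m jog '[[[0,0,-8],[0,0,0],-1],[[0,0,-16],[0,0,0],-1],[[0,0,-24],[0,0,0],-1],[[0,0,-32],[0,0,0],-1],[[0,0,-40],[0,0,0],-1]]'
python3 -m jog '[[[0,0,-8],[0,0,0],-1],[[0,0,-16],[0,0,0],-1],[[0,0,-19.6],[0,0,0],-1],[[0,0,-19.6],[0,0,0],-1]]'
python3 - <<'E'
from h import *
snap('wrist','w2.png')
w=cloud('w2').reshape(-1,3); w=w[(np.hypot(w[:,0]-.624,w[:,1]+.014)<.03)&(w[:,2]>.135)&(w[:,2]<.18)]
print(len(w),w.mean(0),(w.min(0)+w.max(0))/2,np.ptp(w,axis=0)); print(robot.get_obs())
E
```

```text
time: 0.65
tool_pos: [0.6242, -0.0147, 0.2043]
ee_rot: [-3.14, 0.001, 0.704]
wrist_force: [-0.2, -0.6, 0.1]
width: 0.0939
time: 1.15
tool_pos: [0.6238, -0.0145, 0.2049]
ee_rot: [-3.141, 0.0, 1.402]
wrist_force: [0.4, -0.6, -0.3]
width: 0.0941
time: 1.55
tool_pos: [0.6238, -0.0145, 0.2049]
ee_rot: [-3.141, -0.0, 1.738]
wrist_force: [-0.0, -0.3, 0.3]
width: 0.0941
420 [ 0.62257099 -0.01744101  0.16139229] [ 0.62491935 -0.01709753  0.15326459] [0.01324125 0.01360603 0.03621688]
{'time': 1.6, 'joint_positions': array([-1.14061241e-01,  2.54057631e-01,  1.17982898e+00,  2.45301792e-05,
        1.70851424e+00, -1.85100208e+00]), 'qvel': array([ 0.00111333, -0.00144652, -0.0014289 , -0.00103307, -0.00155017,
        0.0067362 ]), 'joint_torque': array([-3.05564594e-03, -4.10932410e+01, -3.02867568e+01, -3.74748465e-02,
        6.98863110e-02, -8.64116172e-02]), 'tool_pos': array([ 0.62383703, -0.01448705,  0.20500868]), 'ee_rot': array([-3.14082270e+00, -2.46862448e-04,  1.73694411e+00]), 'wrist_force': array([-0.00540946,  0.29440343, -0.50250878]), 'wrist_torque': array([ 0.13435688, -0.02122274,  0.0031515 ]), 'width': 0.09394100637328973}
```

View pics/w2.png

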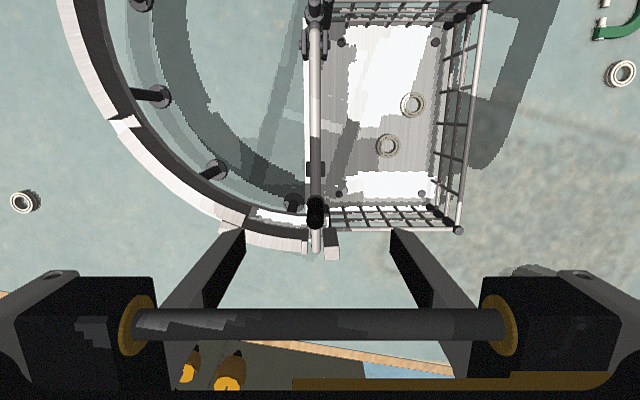

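The black handle is at (315,210), between the open fingers. The rail notch shows at about (130,122). I'll shift 2 mm, lower, and close partly.

```bash
python3 -m jog '[[[0,0,0],[-2,0,20],-1],[[0,0,0],[-2,0,40],-1],[[0,0,0],[-2,0,60],-1],[[0,0,0],[-2,0,72],-1],[[0,0,0],[-2,0,72],-1]]'
python3 -m jog '[[[0,0,0],[0,0,0],0.5],[[0,0,0],[0,0,0],0.5],[[0,0,0],[0,0,0],0.5],[[0,0,0],[0,0,0],0.5],[[0,0,0],[0,0,0],0.5]]'
python3 - <<'E'
from h import *
im,_,_=snap('wrist','w3.png')
o=robot.get_obs();print(o['tool_pos'],o['wrist_force'],o['width'])
cv2.imwrite('pics/w3c.png',cv2.resize(im[120:330,200:440,::-1],None,fx=3,fy=2.8))
# notch from w2
P=cloud('w2').reshape(-1,3);H=np.array([.4618,-.0442]);a=.167
A=P[:,:2]-H;r=np.hypot(*A.T);t=a-np.arctan2(A[:,1],A[:,0]);ok=(r>.19)&(r<.209)&(P[:,2]>.07)
for b in np.arange(.9,1.3,.01):
    s=P[ok&(t>=b)&(t<b+.01)]; print('%.2f %d/%d'%(b,(s[:,2]>.117).sum(),len(s)),end='; ')
q=(P[:,2]>.119)&(P[:,2]<.125)&(t>.2)&(t<1.4)&(r>.17)&(r<.23); print(np.percentile(r[q],[2,50,98]))
E
```

```text
time: 2.1
tool_pos: [0.6229, -0.0164, 0.1308]
ee_rot: [-3.137, -0.001, 1.738]
wrist_force: [0.1, 0.4, 0.3]
width: 0.0941
time: 2.6
tool_pos: [0.6246, -0.0165, 0.1341]
ee_rot: [3.141, 0.0, 1.738]
wrist_force: [0.2, -1.3, 0.9]
width: 0.0575
[ 0.62449884 -0.01649578  0.13388371] [-0.23850035  0.19299636 -0.55250521] 0.053737910952160885
0.90 28/28; 0.91 29/29; 0.92 28/28; 0.93 27/27; 0.94 27/27; 0.95 27/27; 0.96 25/25; 0.97 29/29; 0.98 25/25; 0.99 26/26; 1.00 28/28; 1.01 31/31; 1.02 24/24; 1.03 0/1; 1.04 0/7; 1.05 0/17; 1.06 0/22; 1.07 0/37; 1.08 0/36; 1.09 8/64; 1.10 38/88; 1.11 33/39; 1.12 29/29; 1.13 30/30; 1.14 27/27; 1.15 34/34; 1.16 26/26; 1.17 33/33; 1.18 33/33; 1.19 31/31; 1.20 30/30; 1.21 34/34; 1.22 32/32; 1.23 33/33; 1.24 27/27; 1.25 37/37; 1.26 30/30; 1.27 32/32; 1.28 36/36; 1.29 29/29; [0.18708777 0.19438225 0.21138431]
```

View pics/w3c.png

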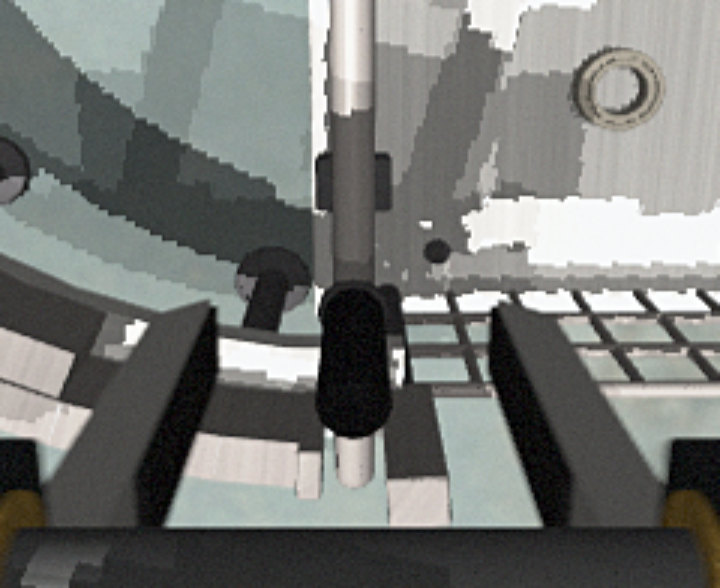

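The handle (x≈354 in the crop) is centred between the pads (217 and 490, middle 353). The notch spans 1.03–1.10 rad, so its centre is about 1.065. I'll close fully.

```bash
python3 -m jog '[[[0,0,0],[0,0,0],0.65],[[0,0,0],[0,0,0],0.65],[[0,0,0],[0,0,0],0.65],[[0,0,0],[0,0,0],0.65],[[0,0,0],[0,0,0],0.65]]'
python3 -m jog '[[[0,0,0],[0,0,0],0.8],[[0,0,0],[0,0,0],0.8],[[0,0,0],[0,0,0],0.8],[[0,0,0],[0,0,0],0.8]]'
```

```text
time: 3.15
tool_pos: [0.6243, -0.0165, 0.1335]
ee_rot: [-3.142, -0.0, 1.738]
wrist_force: [0.2, -0.0, 0.2]
width: 0.0172
time: 3.55
tool_pos: [0.6244, -0.0165, 0.1335]
ee_rot: [3.142, 0.0, 1.738]
wrist_force: [0.8, -0.3, 0.1]
width: 0.0137
```

```bash
python3 -m jog '[[[-0.86,0,0],[0,-0.3,-2],0.8],[[-1.72,0,0],[0,-0.7,-4],0.8],[[-2.58,0,0],[0,-1.1,-6],0.8],[[-3.44,0,0],[0,-1.5,-8.1],0.8],[[-3.44,0,0],[0,-1.5,-8.1],0.8]]'
```

```text
time: 4.05
tool_pos: [0.6227, -0.0168, 0.1421]
ee_rot: [3.08, 0.0, 1.738]
wrist_force: [1.3, -0.4, -2.5]
width: 0.0137
```

```bash
python3 -m jog '[[[-1.43,0,0],[0,-0.6,-3.3],0.8],[[-2.87,0,0],[0,-1.2,-6.7],0.8],[[-4.3,0,0],[0,-1.9,-10],0.8],[[-5.73,0,0],[0,-2.7,-13.4],0.8],[[-5.73,0,0],[0,-2.7,-13.4],0.8]]'
```

```text
time: 4.55
tool_pos: [0.6191, -0.0174, 0.1556]
ee_rot: [2.979, 0.0, 1.738]
wrist_force: [1.8, -1.1, -3.4]
width: 0.0134
```

```bash
cat > plan.py <<'E'
import sys, numpy as np
from scipy.spatial.transform import Rotation as Ro
a=.1675
def T(t,p):
    R=Ro.from_euler('z',a-t+np.pi/2)*Ro.from_euler('x',np.pi)*Ro.from_rotvec([-p,0,0])
    r=30+135*np.cos(p)-20.5*np.sin(p); z=113+135*np.sin(p)+20.5*np.cos(p)
    return R,np.array([r*np.cos(a-t),r*np.sin(a-t),z])
v=[float(x) for x in sys.argv[1:]]; st=list(zip(v[::2],v[1::2])); R0,p0=T(*st[0])
for s in st[1:]:
    R,p=T(*s); print(s,np.round((R0.inv()*R).as_rotvec(degrees=True),2),np.round(R0.inv().apply(p-p0),1))
E
python3 plan.py 0 .16 .04 .16 .08 .16 .12 .16 .16 .16 .2 .16
echo; python3 plan.py 0 .16 .05 .16 .1 .16 .15 .16 .2 .16 .25 .16
```

```text
(0.04, 0.16) [ 0.   -0.37  2.26] [-6.4 -0.1 -0. ]
(0.08, 0.16) [ 0.   -0.73  4.53] [-12.8  -0.5  -0.1]
(0.12, 0.16) [ 0.   -1.1   6.79] [-19.2  -1.1  -0.2]
(0.16, 0.16) [ 0.   -1.46  9.05] [-25.5  -2.   -0.3]
(0.2, 0.16) [ 0.   -1.83 11.31] [-31.8  -3.1  -0.5]

(0.05, 0.16) [ 0.   -0.46  2.83] [-8.  -0.2 -0. ]
(0.1, 0.16) [ 0.   -0.91  5.66] [-16.   -0.8  -0.1]
(0.15, 0.16) [ 0.   -1.37  8.48] [-23.9  -1.8  -0.3]
(0.2, 0.16) [ 0.   -1.83 11.31] [-31.8  -3.1  -0.5]
(0.25, 0.16) [ 0.   -2.28 14.14] [-39.6  -4.9  -0.8]
```

```bash
python3 -m jog '[[[0,-0.37,2.26],[-6.4,-0.1,0],0.8],[[0,-0.73,4.53],[-12.8,-0.5,-0.1],0.8],[[0,-1.1,6.79],[-19.2,-1.1,-0.2],0.8],[[0,-1.46,9.05],[-25.5,-2,-0.3],0.8],[[0,-1.83,11.31],[-31.8,-3.1,-0.5],0.8]]'
```

```text
time: 5.05
tool_pos: [0.6217, -0.0489, 0.1548]
ee_rot: [2.981, -0.001, 1.537]
wrist_force: [0.3, 0.2, -1.1]
width: 0.013
```

```bash
python3 - <<'E'
from h import *
im,_,_=snap('wrist','w4.png')
o=robot.get_obs();print(o['tool_pos'],o['wrist_force'],o['width'])
cv2.imwrite('pics/w4c.png',cv2.resize(im[100:340,200:440,::-1],None,fx=2.5,fy=2.5))
E
```

```text
[ 0.62168075 -0.04987674  0.15476735] [ 0.68520513 -0.56576958 -1.75299692] 0.013139407181579273
```

View pics/w4c.png

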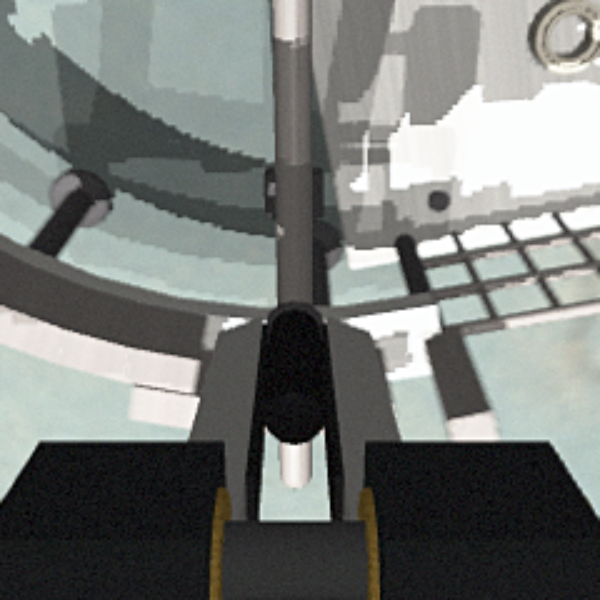

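The handle (295,370) is firmly between the pads. The gate has swung out and the bar is past the lip, so I'll carry on.

```bash

python3 -m jog '[[[0,-0.46,2.83],[-8,-0.2,0],0.8],[[0,-0.91,5.66],[-16,-0.8,-0.1],0.8],[[0,-1.37,8.48],[-23.9,-1.8,-0.3],0.8],[[0,-1.83,11.31],[-31.8,-3.1,-0.5],0.8],[[0,-2.28,14.14],[-39.6,-4.9,-0.8],0.8]]'
python3 -m jog '[[[0,-0.46,2.83],[-8,-0.2,0],0.8],[[0,-0.91,5.66],[-16,-0.8,-0.1],0.8],[[0,-1.37,8.48],[-23.9,-1.8,-0.3],0.8],[[0,-1.83,11.31],[-31.8,-3.1,-0.5],0.8],[[0,-2.28,14.14],[-39.6,-4.9,-0.8],0.8]]'
python3 -m jog '[[[0,-0.37,2.26],[-6.4,-0.1,0],0.8],[[0,-0.73,4.53],[-12.8,-0.5,-0.1],0.8],[[0,-1.1,6.79],[-19.2,-1.1,-0.2],0.8],[[0,-1.46,9.05],[-25.5,-2,-0.3],0.8],[[0,-1.46,9.05],[-25.5,-2,-0.3],0.8]]'
python3 plan.py .86 .16 .86 .14 .86 .12 .86 .10 .86 .09 .86 .085
python3 - <<'E'
import numpy as np
from bench import robot
p=robot.get_obs()['tool_pos']; d=p[:2]-[.4618,-.0442]; print(p,np.hypot(*d),.1675-np.arctan2(d[1],d[0]))
E
```

```text
time: 5.6
tool_pos: [0.6157, -0.0884, 0.1549]
ee_rot: [2.981, -0.001, 1.287]
wrist_force: [1.7, 1.0, -1.1]
width: 0.0132
time: 6.1
tool_pos: [0.5999, -0.1253, 0.155]
ee_rot: [2.981, -0.001, 1.037]
wrist_force: [1.4, -1.0, -1.7]
width: 0.0136
time: 6.6
tool_pos: [0.5849, -0.1467, 0.155]
ee_rot: [2.981, 0.0, 0.878]
wrist_force: [2.1, -1.4, -1.0]
width: 0.0137
(0.86, 0.14) [ 1.15 -0.   -0.  ] [0.  0.4 2.7]
(0.86, 0.12) [2.29 0.   0.  ] [-0.   0.7  5.4]
(0.86, 0.1) [ 3.44  0.   -0.  ] [0.  1.  8.1]
(0.86, 0.09) [ 4.01 -0.    0.  ] [-0.   1.1  9.5]
(0.86, 0.085) [ 4.3  0.  -0. ] [ 0.   1.2 10.2]
[ 0.58491526 -0.14672027  0.15503728] 0.16021165305448917 0.8618749099749026
```

```bash

python3 -m jog '[[[1.15,0,0],[0,0.4,2.7],0.8],[[2.29,0,0],[0,0.7,5.4],0.8],[[3.15,0,0],[0,0.9,7.4],0.8],[[3.9,0,0],[0,1.1,9.2],0.8],[[3.9,0,0],[0,1.1,9.2],0.8]]'
python3 -m jog '[[[0,0,0],[0,0,0],0.5],[[0,0,0],[0,0,0],0.5],[[0,0,0],[0,0,0],0.5],[[0,0,0],[0,0,0],0.5]]'
python3 plan.py .86 .09 .9 .08 .9 .06 .93 .0 
python3 - <<'E'
from h import *
im,_,_=snap('wrist','w5.png'); print(robot.get_obs()['width'])
cv2.imwrite('pics/w5c.png',cv2.resize(im[100:340,200:440,::-1],None,fx=2.5,fy=2.5))
E
```

```text
time: 7.1
tool_pos: [0.5873, -0.1481, 0.1456]
ee_rot: [3.05, -0.0, 0.878]
wrist_force: [2.0, -1.9, -0.0]
width: 0.0136
time: 7.5
tool_pos: [0.5866, -0.1475, 0.146]
ee_rot: [3.05, -0.0, 0.879]
wrist_force: [-0.2, 0.8, -0.0]
width: 0.0233
(0.9, 0.08) [ 0.57 -0.19  2.28] [-6.5  0.1  1.3]
(0.9, 0.06) [ 1.72 -0.17  2.29] [-6.5  0.4  4. ]
(0.93, 0.0) [ 5.15 -0.18  4.01] [-11.5   0.9  12.2]
0.023973586455781168
```

View pics/w5c.png

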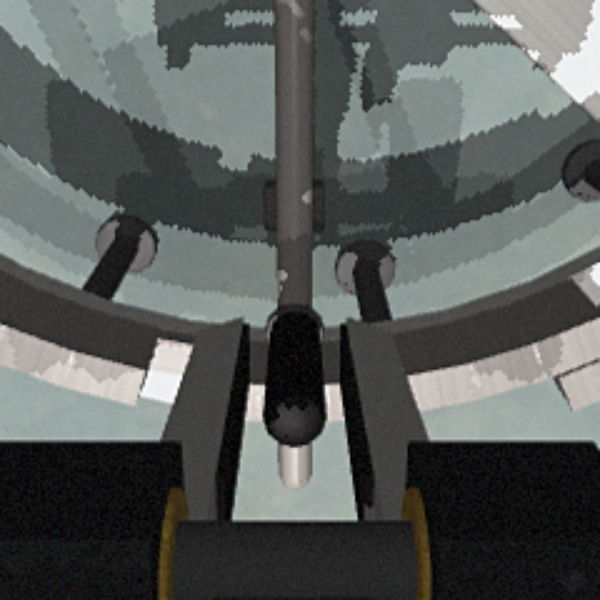

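The fingers are loose on either side of the handle (295,380), and the notch is the pale gap ahead at (165,370). I'll push with the right finger, slowing down near the notch.

```bash

python3 -m jog '[[[0,-0.1,1.14],[-3.3,0,0],0.5],[[0,-0.2,2.28],[-6.5,-0.1,0],0.5],[[0,-0.3,3.42],[-9.8,-0.3,0],0.5],[[0,-0.4,4.56],[-13,-0.5,0],0.5],[[0,-0.5,5.7],[-16.2,-0.8,-0.1],0.5]]'
python3 -m jog '[[[0,-0.1,1.14],[-3.3,0,0],0.5],[[0,-0.2,2.28],[-6.5,-0.1,0],0.5],[[0,-0.3,3.42],[-9.8,-0.3,0],0.5],[[0,-0.3,3.42],[-9.8,-0.3,0],0.5]]'
python3 - <<'E'
from h import *
im,_,_=snap('wrist','w6.png'); p=robot.get_obs()['tool_pos']; d=p[:2]-[.4618,-.0442]; print(p,np.hypot(*d),.1675-np.arctan2(d[1],d[0]))
cv2.imwrite('pics/w6c.png',cv2.resize(im[100:340,200:440,::-1],None,fx=2.5,fy=2.5))
E
```

```text
time: 8.05
tool_pos: [0.5758, -0.1598, 0.1459]
ee_rot: [3.05, -0.001, 0.777]
wrist_force: [1.8, 1.8, -0.5]
width: 0.0233
time: 8.45
tool_pos: [0.5682, -0.1673, 0.146]
ee_rot: [3.049, 0.001, 0.717]
wrist_force: [0.6, -0.2, 0.7]
width: 0.0234
[ 0.56828929 -0.1672275   0.1459226 ] 0.1627136589832826 1.024830459288138
```

View pics/w6c.png

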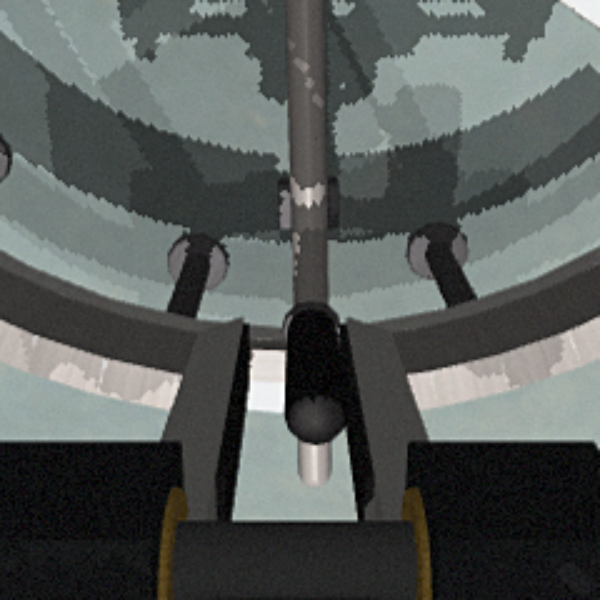

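The handle now rests on the right finger, and the notch is just to its left (270,395). Slow pushing, about 13 mm/s.

```bash

cat > chk.py <<'E'
from h import *
import sys
f=sys.argv[1]; im,_,_=snap('wrist',f+'.png'); o=robot.get_obs(); p=o['tool_pos']; H=np.array([.4618,-.0442])
d=p[:2]-H; tt=.1675-np.arctan2(d[1],d[0])
w=cloud(f).reshape(-1,3); A=w[:,:2]-H; r=np.hypot(*A.T); t=.1675-np.arctan2(A[:,1],A[:,0])
rod=w[(r>.06)&(r<.13)&(abs(t-tt)<.12)&(w[:,2]>.105)&(w[:,2]<.14)]; d=rod[:,:2]-H; rr=np.hypot(*d.T)
top=np.polyfit(rr,rod[:,2],1); an=.1675-np.arctan2(d[:,1],d[:,0])
hd=w[(r>.14)&(r<.175)&(abs(t-tt)<.05)&(w[:,2]>.163)&(w[:,2]<.19)]
print('t %.2f tool %.3f gate %.3f lift~%.3f handletop %.4f'%(o['time'],tt,np.median(an[rr>.08]),top[0],np.percentile(hd[:,2],95) if len(hd) else 0),o['wrist_force'].round(1),len(rod))
cv2.imwrite('pics/'+f+'c.png',cv2.resize(im[100:340,200:440,::-1],None,fx=2.5,fy=2.5))
E
python3 chk.py w7
python3 -m jog '[[[0,-0.04,0.46],[-1.3,0,0],0.5],[[0,-0.08,0.92],[-2.6,0,0],0.5],[[0,-0.12,1.38],[-3.9,0,0],0.5],[[0,-0.16,1.83],[-5.2,-0.1,0],0.5],[[0,-0.2,2.3],[-6.5,-0.1,0],0.5]]'
python3 chk.py w8
```

```text
t 8.55 tool 1.024 gate 0.992 lift~0.081 handletop 0.1820 [-0.3 -0.3  0.3] 1731
time: 9.05
tool_pos: [0.5638, -0.1708, 0.1459]
ee_rot: [3.049, -0.001, 0.678]
wrist_force: [1.8, -0.3, -1.4]
width: 0.0232
t 9.10 tool 1.062 gate 1.025 lift~0.078 handletop 0.1821 [-0.2  0.  -0.1] 1734
```

```bash

python3 -m jog '[[[0,-0.04,0.46],[-1.3,0,0],0.5],[[0,-0.08,0.92],[-2.6,0,0],0.5],[[0,-0.12,1.38],[-3.9,0,0],0.5]]'
python3 chk.py w9
python3 -m jog '[[[0,-0.04,0.46],[-1.2,0,0],0.5],[[0,-0.06,0.69],[-2,0,0],0.5]]'
python3 chk.py w10
```

```text
time: 9.4
tool_pos: [0.5603, -0.1733, 0.1458]
ee_rot: [3.05, -0.0, 0.653]
wrist_force: [0.2, -0.7, -0.5]
width: 0.0232
t 9.45 tool 1.087 gate 1.056 lift~-0.004 handletop 0.1707 [ 0.   0.2 -0.3] 1631
time: 9.65
tool_pos: [0.559, -0.1743, 0.1459]
ee_rot: [3.05, -0.001, 0.642]
wrist_force: [-0.2, 0.9, 0.0]
width: 0.0235
t 9.70 tool 1.097 gate 1.062 lift~-0.007 handletop 0.1705 [-0.3  0.   0.4] 1635
```

The bar has dropped: lift is about 0 and the handle top is at 170.5 mm. Next: centre the fingers, open and retreat upward.

```bash

python3 -m jog '[[[0,0,0],[3,0,0],0.5],[[0,0,0],[4.5,0,0],0.2],[[0,0,0],[4.5,0,0],0],[[0,0,0],[4.5,0,0],0],[[0,0,0],[4.5,0,0],0]]'
python3 -m jog '[[[0,0,0],[0,0,-15],0],[[0,0,0],[0,0,-40],0],[[0,0,0],[0,0,-70],0],[[0,0,0],[0,0,-90],0],[[0,0,0],[0,0,-90],0]]'
python3 -m jog '[[[0,0,0],[0,0,0],0],[[0,0,0],[0,0,0],0],[[0,0,0],[0,0,0],0],[[0,0,0],[0,0,0],0]]'
python3 chk.py w11
```

```text
time: 10.2
tool_pos: [0.5627, -0.1716, 0.1458]
ee_rot: [3.05, -0.001, 0.642]
wrist_force: [0.3, 0.6, -0.5]
width: 0.0467
time: 10.7
tool_pos: [0.5594, -0.1656, 0.2413]
ee_rot: [3.042, -0.006, 0.642]
wrist_force: [-0.5, 0.6, -0.1]
width: 0.047
time: 11.1
tool_pos: [0.5572, -0.1649, 0.234]
ee_rot: [3.052, 0.0, 0.642]
wrist_force: [0.6, -0.1, -0.1]
width: 0.0471
t 11.15 tool 1.069 gate 1.062 lift~-0.006 handletop 0.1706 [-0.8 -0.3 -0.4] 796
```

View pics/w11.png

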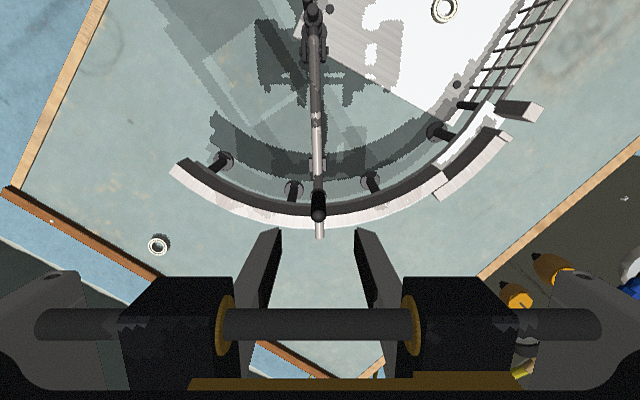

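The bar lies in the notch at (318,225), the handle (318,205) is free, and the gripper is clear above it. Handing in.

```bash
python3 -c "
from bench import close_job
print(close_job())"
```

```text
the job is handed in; nothing more can be done
None
```

The gate is open and latched, and the job was handed in at about 11 s of the 64 s allowed. I gripped the handle, lifted the bar to about 0.16 rad and swung the gate to about 0.86 rad. There I let the bar down onto the rail, loosened the fingers and pushed slowly until it dropped into the notch on its own.

- **Final position:** with the gripper clear above the bar, the last image and depth reading gave a gate angle of about 1.06 rad. The notch was measured at 1.03–1.10 rad.
- **Bar fully down:** the lift reads about 0 (-0.006 rad measured), and the handle top is at 170.6 mm against a nominal 170 mm.
- **Forces:** the wrist force stayed below about 4 N at every reading I took. I could not measure the bar's contact force directly.
- **Not checked:** I did not measure the marker or the bearing again at the end. The gripper only worked around the handle and never went near them.

No check failed. The gripper opening dipped to 13.0 mm early in the swing, but a picture showed the grip was sound.

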